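Make up two resin-class kits

TASK

Make up the two class kits from the stock on the brown paper: the tray with the round wooden blank gets the large mixing cup and the squat pot, and the tray with the square wooden blank gets the small mixing cup, the nozzle bottle and the tall jar. Stand each thing upright in the tray's small pockets, one to a pocket (any pocket of its tray). Set things down rather than dropping them, do not knock or tip any of them over, and leave the stick cup and the water bottle where they are.

Things in the scene. Friction and masses are not known exactly. Their poses are not given: they have to be found in the camera images.
- tray_round: fixed grey tray with a ROUND wooden blank, 102 mm across, top at z 12, in its long +x compartment. 191 (x) x 228 (y) mm; origin: centre of underside. Walls 3 thick, tops at z 18; floor at z 3. Three small pockets in a row on its -x side (to the robot), 72 x 72 inside, centres x = -56.5, y = -75, 0, 75 mm. Blank centre x = 37.5, y = 0; two flat sticks beside it.
- tray_square: fixed grey tray with a SQUARE wooden blank, 100 x 100 mm, top at z 12, in its long +x compartment. 191 (x) x 228 (y) mm; origin: centre of underside. Walls 3 thick, tops at z 18; floor at z 3. Three small pockets in a row on its -x side (to the robot), 72 x 72 inside, centres x = -56.5, y = -75, 0, 75 mm. Blank centre x = 37.5, y = 0; two flat sticks beside it.
- cup_large: large white plastic mixing cup, open at the top, empty, stands upright: 72 mm high, 50 mm diameter at the foot, 60 mm at the rim, wall 2 mm, about 30 g. Origin: centre of the underside; z up along its axis.
- cup_small: small white plastic mixing cup, same form, stands upright: 48 mm high, 32 mm diameter at the foot, 40 mm at the rim, wall 2 mm, about 15 g. Origin: centre of the underside; z up along its axis.
- pot: squat closed pigment pot with an aluminium screw lid, stands upright: 50 mm high, body 54 mm diameter, lid (top 16 mm) 56 mm diameter, about 90 g. Origin: centre of the underside; z up.
- bottle: slim white bottle with a grey tapered nozzle, stands upright: 84 mm high, straight body 30 mm diameter up to 56 mm, above it a narrow neck, collar and nozzle (17 mm and less), about 50 g. Origin: centre of the underside; z up.
- jar: tall clear jar of glass chips with a black lid, stands upright: 106 mm high, 52 mm diameter, about 260 g. Origin: centre of the underside; z up.
- stick_cup: bystander: clear cup of wooden stir sticks, 76 mm diameter, about 150 mm high with the sticks, loose. Origin: centre of the underside.
- water: bystander: clear water bottle with a blue cap, 62 mm diameter, 190 mm high, loose. Origin: centre of the underside.
Mind the look-alikes: they are no part of the job. What is shaped like the cup_small but orange is not meant.

How it is judged:
At the end, for the whole second after the job is handed in: Large cup and pot in the round-blank tray; small cup, bottle and jar in the square-blank tray; each in a different small pocket (origin within its 72 mm square), foot on the floor within 5 mm, within 0.15 rad of upright, slower than 20 mm/s ((((x of cup_large in the frame of tray_round between -0.0925 and -0.0205 m and y of cup_large in the frame of tray_round between -0.111 and -0.039 m) and (x of pot in the frame of tray_round between -0.0925 and -0.0205 m and y of pot in the frame of tray_round between -0.036 and 0.036 m)) or ((x of cup_large in the frame of tray_round between -0.0925 and -0.0205 m and y of cup_large in the frame of tray_round between -0.111 and -0.039 m) and (x of pot in the frame of tray_round between -0.0925 and -0.0205 m and y of pot in the frame of tray_round between 0.039 and 0.111 m)) or ((x of cup_large in the frame of tray_round between -0.0925 and -0.0205 m and y of cup_large in the frame of tray_round between -0.036 and 0.036 m) and (x of pot in the frame of tray_round between -0.0925 and -0.0205 m and y of pot in the frame of tray_round between -0.111 and -0.039 m)) or ((x of cup_large in the frame of tray_round between -0.0925 and -0.0205 m and y of cup_large in the frame of tray_round between -0.036 and 0.036 m) and (x of pot in the frame of tray_round between -0.0925 and -0.0205 m and y of pot in the frame of tray_round between 0.039 and 0.111 m)) or ((x of cup_large in the frame of tray_round between -0.0925 and -0.0205 m and y of cup_large in the frame of tray_round between 0.039 and 0.111 m) and (x of pot in the frame of tray_round between -0.0925 and -0.0205 m and y of pot in the frame of tray_round between -0.111 and -0.039 m)) or ((x of cup_large in the frame of tray_round between -0.0925 and -0.0205 m and y of cup_large in the frame of tray_round between 0.039 and 0.111 m) and (x of pot in the frame of tray_round between -0.0925 and -0.0205 m and y of pot in the frame of tray_round between -0.036 and 0.036 m))) and (((x of cup_small in the frame of tray_square between -0.0925 and -0.0205 m and y of cup_small in the frame of tray_square between -0.111 and -0.039 m) and (x of bottle in the frame of tray_square between -0.0925 and -0.0205 m and y of bottle in the frame of tray_square between -0.036 and 0.036 m) and (x of jar in the frame of tray_square between -0.0925 and -0.0205 m and y of jar in the frame of tray_square between 0.039 and 0.111 m)) or ((x of cup_small in the frame of tray_square between -0.0925 and -0.0205 m and y of cup_small in the frame of tray_square between -0.111 and -0.039 m) and (x of bottle in the frame of tray_square between -0.0925 and -0.0205 m and y of bottle in the frame of tray_square between 0.039 and 0.111 m) and (x of jar in the frame of tray_square between -0.0925 and -0.0205 m and y of jar in the frame of tray_square between -0.036 and 0.036 m)) or ((x of cup_small in the frame of tray_square between -0.0925 and -0.0205 m and y of cup_small in the frame of tray_square between -0.036 and 0.036 m) and (x of bottle in the frame of tray_square between -0.0925 and -0.0205 m and y of bottle in the frame of tray_square between -0.111 and -0.039 m) and (x of jar in the frame of tray_square between -0.0925 and -0.0205 m and y of jar in the frame of tray_square between 0.039 and 0.111 m)) or ((x of cup_small in the frame of tray_square between -0.0925 and -0.0205 m and y of cup_small in the frame of tray_square between -0.036 and 0.036 m) and (x of bottle in the frame of tray_square between -0.0925 and -0.0205 m and y of bottle in the frame of tray_square between 0.039 and 0.111 m) and (x of jar in the frame of tray_square between -0.0925 and -0.0205 m and y of jar in the frame of tray_square between -0.111 and -0.039 m)) or ((x of cup_small in the frame of tray_square between -0.0925 and -0.0205 m and y of cup_small in the frame of tray_square between 0.039 and 0.111 m) and (x of bottle in the frame of tray_square between -0.0925 and -0.0205 m and y of bottle in the frame of tray_square between -0.111 and -0.039 m) and (x of jar in the frame of tray_square between -0.0925 and -0.0205 m and y of jar in the frame of tray_square between -0.036 and 0.036 m)) or ((x of cup_small in the frame of tray_square between -0.0925 and -0.0205 m and y of cup_small in the frame of tray_square between 0.039 and 0.111 m) and (x of bottle in the frame of tray_square between -0.0925 and -0.0205 m and y of bottle in the frame of tray_square between -0.036 and 0.036 m) and (x of jar in the frame of tray_square between -0.0925 and -0.0205 m and y of jar in the frame of tray_square between -0.111 and -0.039 m))) and z of cup_large in the frame of tray_round between -0.002 and 0.008 m and angle between each of cup_large, pot, cup_small, bottle, jar's own z axis and vertical below 0.15 rad and linear speed of each of cup_large, pot, cup_small, bottle, jar below 0.02 m/s and z of pot in the frame of tray_round between -0.002 and 0.008 m and z of cup_small in the frame of tray_square between -0.002 and 0.008 m and z of bottle in the frame of tray_square between -0.002 and 0.008 m and z of jar in the frame of tray_square between -0.002 and 0.008 m); the robot touches nothing.
It fails at once if the stick cup or the water bottle is moved by more than 30 mm (distance of any of stick_cup, water from where it was at the start of the episode above 0.03 m).
It fails at once if a thing of the stock is tipped over (more than 0.8 rad from upright) (angle between any of cup_large, pot, cup_small, bottle, jar's own z axis and vertical above 0.8 rad).
It fails at once if a thing of the stock is dropped or thrown (over 0.7 m/s while no finger touches it: a fall of some 25 mm) ((contact force between cup_large and the fingers below 0.02 N and linear speed of cup_large above 0.7 m/s) or (contact force between pot and the fingers below 0.02 N and linear speed of pot above 0.7 m/s) or (contact force between cup_small and the fingers below 0.02 N and linear speed of cup_small above 0.7 m/s) or (contact force between bottle and the fingers below 0.02 N and linear speed of bottle above 0.7 m/s) or (contact force between jar and the fingers below 0.02 N and linear speed of jar above 0.7 m/s)).
It also fails if it takes over 120 s, if anything falls off the work surface, if the arm or the gripper's body presses on something with over 40 N, if the wrist force passes 120 N, or if a joint passes its speed limit or range.

ROBOT

A 6-joint arm with a two-finger parallel gripper is mounted at the origin on the work surface. World frame = base frame: x ahead of the robot, y to its left, z up, the work surface at z = 0. Lengths are in m, angles in rad, forces in N, time in s.
With the tool pointing down it reaches from about 0.35 to 0.775 m from the base axis. Payload 5.5 kg.
Tool frame: the origin (TCP) lies midway between the tips of the shut fingers; the grasp point (between the pads) lies 19 mm behind it (env.hold_point_z is the distance from the TCP to the grasp point, in m); z points along the fingers, y is the line along which they close (so a half turn about z gives the same grasp; the last joint's range is limited). The gripper opens to 85 mm and grips with 20 to 120 N. Pads are 22 mm wide; open, the fingers measure 114 mm over their backs; the gripper's body (76 mm by 85 mm) begins 54 mm behind the grasp point. The pads swing forward as they close: fully open they stand 13 mm farther back than shut.
Start: joints at [-1.317, 0.313, 0.046, 1.304, 0, 1.431], TCP at [0.221, -0.531, 0.231] pointing down, gripper open.
Joint ranges: [-2.76, 2.76], [-0.86, 1.69], [-1.03, 1.26], [-2.2, 2.34], [-1.47, 1.5], [-3.14, 3.14]. Speed limits (rad/s): [2.57, 2.57, 3.14, 3.14, 3.14, 3.14].

INTERFACE

Orientations are given as a unit quaternion [w, x, y, z].
In Python, from workcell import env, read_camera gives the robot as it stands. The module is installed in compiled form; this text tells all that it offers.
- The arm moves only by the tool carry_out, never from a script. Its argument "moves" is a list of rows, each an object of numbers: "tx", "ty", "tz": the shift along the world's x, y, z in cm; "wx", "wy", "wz": the turn, a rotation vector about the world's x, y, z in rad; "claw": the closure, from -1 (fully open) to 1 (shut). A call has 1 to 8 rows; each row shifts and turns the commanded pose from where the row before left it; what a row does not reach is not made up. A row lasts 1/8 s, in which the tool goes at most 62.5 mm and 10.7 degrees, less where a joint would pass 70% of its speed; a pose out of reach is approached as far as the arm can. A call is refused whole if a number of a shift passes 6.25 or a number of a turn 0.188, either way. A call with a gripper value outside its range is refused whole. The fingers move at their own pace and stop on an object; "newtons" is the grip in N (left out, the last holds). Time passes only in rows, so rows that do not move let the fingers close. It gives the time, the measured TCP pose, the force, the opening and the grip force at its end, in the units of the state.
- env.get_state(): the state, without advancing time (a new reading comes with each control period).
- read_camera(name): name is "scene" or "side" or "wrist"; returns a dict with "image" (480x640x3 uint8, blue, green, red), "z_map" (480x640 float32, m along the optical axis (not along the pixel's ray), 0 where there is no reading), "fx", "fy", "cx", "cy" (pixels), "k1" (the pictures are not rectified: a ray, as slopes to the right and down, at radius r is drawn at 1 + k1 r^2 times it, then the intrinsics apply), "camera_from_world" (4x4, takes a point from world to camera coordinates); the wrist camera has in their place "hand_eye" (4x4, takes a point from camera to tool coordinates, whose origin is the TCP and whose axes are the flange's). Camera axes: x right, y down, z forward; pixel columns grow to the right and rows downward; lengths in m; the calibration is good to about 2 mm. A picture is of the moment at which its call begins: read the wrist's pose just before it.
- env.hand_in(): hands the job in; it is judged then, once.
The state is a dict: "clock": time; "joint_pos": joint angles; "qvel": joint speeds; "tau": joint torques, N m; "tcp_pos": TCP position; "orientation": TCP orientation; "wrist_force": force on the tool from outside, world axes, zero at the start; "ft_torque": the same for the moment, N m; "finger_gap": finger opening in m; "grip_force": force on a finger pad.
Only numpy, scipy, OpenCV 4.12 (cv2) and the standard library are available. Lean on these libraries where they do the work, as an engineer would, in place of code of your own. Each camera call takes 0.05 s, during which the arm holds its last target. There are 200 camera calls.

## Working session

There is one attempt and no reset: what is moved stays moved. The work goes in short steps, Python scripts to look and compute and a tool call to move; the robot and the scene stay as the last step left them, time stands still between calls to the robot, and variables do not carry over. Pictures are saved under pics/ and viewed, at most 14 in all, crops included, and the job is handed in when it is done.

Besides the shell and the picture viewer there is one more tool, called after ">>>" by a JSON object that holds its "method" and its "body", one argument or row to a line. carry_out: Moves the arm, as the interface text tells. Its arguments: {"type":"object","properties":{"moves":{"type":"array","items":{"type":"object","properties":{"tx":{"type":"number"},"ty":{"type":"number"},"tz":{"type":"number"},"wx":{"type":"number"},"wy":{"type":"number"},"wz":{"type":"number"},"claw":{"type":"number"}}}},"newtons":{"type":"number"}},"required":["moves"]}

```bash
mkdir -p pics
cat > h.py <<'E'
import numpy as np, cv2
from workcell import env, read_camera
from scipy.spatial.transform import Rotation as R
def Tw():
    s=env.get_state(); q=s["orientation"]; T=np.eye(4)
    T[:3,:3]=R.from_quat([q[1],q[2],q[3],q[0]]).as_matrix(); T[:3,3]=s["tcp_pos"]; return T
def shot(name):
    T=Tw(); c=read_camera(name)
    c["wfc"]=T@np.array(c["hand_eye"]) if name=="wrist" else np.linalg.inv(np.array(c["camera_from_world"]))
    return c
def rays(c,uv):
    K=np.array([[c["fx"],0,c["cx"]],[0,c["fy"],c["cy"]],[0,0,1.]])
    uv=np.array(uv,float).reshape(-1,1,2)
    return cv2.undistortPoints(uv,K,np.array([c["k1"],0,0,0,0.]))[:,0]
def atz(c,uv,z):   # intersect pixel ray with world plane z
    p=rays(c,uv); d=np.c_[p,np.ones(len(p))]@c["wfc"][:3,:3].T; o=c["wfc"][:3,3]
    return o+d*((z-o[2])/d[:,2])[:,None]
def cloud(c):
    v,u=np.mgrid[0:480,0:640]; p=rays(c,np.c_[u.ravel(),v.ravel()])
    z=c["z_map"].ravel().astype(float); P=np.c_[p*z[:,None],z]
    W=P@c["wfc"][:3,:3].T+c["wfc"][:3,3]; W[z==0]=np.nan
    return W.reshape(480,640,3)
E
python3 - <<'E'
from h import *
import pickle
for n in ("scene","side","wrist"):
    c=shot(n); cv2.imwrite(f"pics/{n}0.png",c["image"]); pickle.dump(c,open(n+"0.pkl","wb"))
    print(n,np.round(c["wfc"],3).tolist(),c["fx"],c["k1"],(c["z_map"]>0).mean())
print(env.get_state(),env.hold_point_z)
E
```

```text
scene [[-0.528, 0.528, -0.665, 1.257], [0.849, 0.348, -0.398, 0.42], [0.022, -0.775, -0.632, 0.715], [0.0, 0.0, 0.0, 1.0]] 479.79152766778657 0.025433860840390232 0.99591796875
side [[-0.818, -0.404, 0.409, 0.029], [-0.575, 0.574, -0.583, 0.751], [0.001, -0.712, -0.702, 0.945], [0.0, 0.0, 0.0, 1.0]] 518.6581390412165 -0.06487824186018179 0.9959407552083334
wrist [[0.383, -0.88, -0.282, 0.293], [-0.924, -0.365, -0.115, -0.5], [-0.002, 0.305, -0.952, 0.373], [0.0, 0.0, 0.0, 1.0]] 352.5343710153089 -0.07136176177931723 0.99591796875
{'clock': 0.15, 'joint_pos': array([-1.31657224e+00,  3.13834051e-01,  4.52663756e-02,  1.30361969e+00,
       -5.43994478e-06,  1.43120648e+00]), 'qvel': array([ 0.00051346, -0.001718  ,  0.00397747,  0.00090647, -0.00155775,
       -0.00134664]), 'tau': array([ 1.35193681e-03, -4.81066597e+01,  2.98815233e+01,  1.39712941e-02,
       -1.61029197e-04, -5.98728320e-06]), 'tcp_pos': array([ 0.22053398, -0.5306174 ,  0.23062104]), 'orientation': array([-6.94221654e-04,  9.80676141e-01,  1.95636965e-01, -4.25588641e-05]), 'wrist_force': array([-0.33697069, -0.51091721, -0.01819755]), 'ft_torque': array([ 0.01426476, -0.02585381,  0.00155682]), 'grip_force': 0.0, 'finger_gap': 0.08515927525032949} 0.0187
```

View pics/scene0.png

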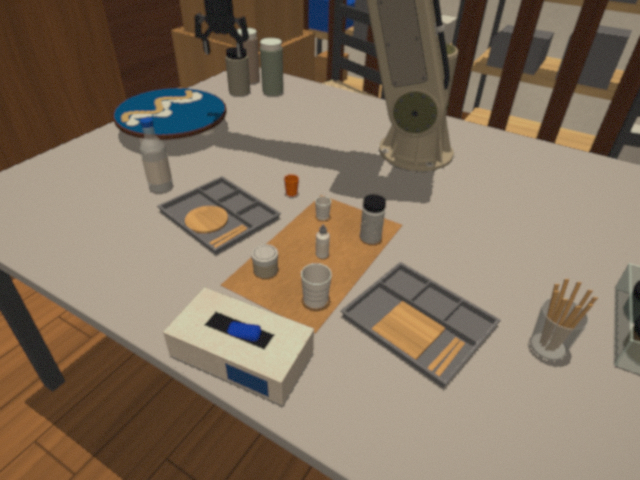

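View pics/side0.png

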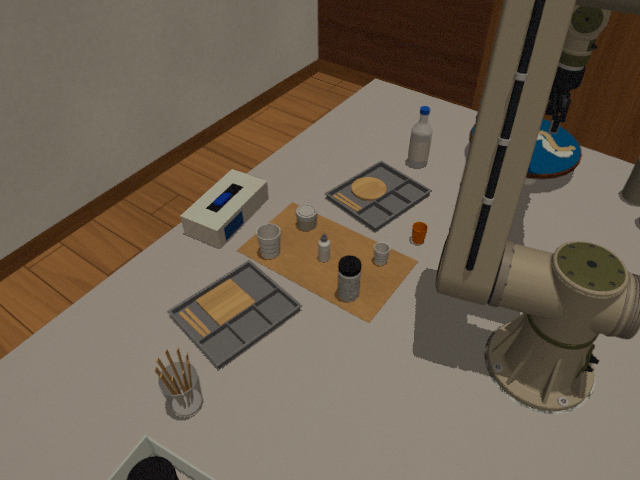

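The scene picture shows the round tray at (219,213), square tray (420,320), pot (265,262), large cup (316,287), bottle (322,243), small white cup (322,208), jar (373,220). The orange look-alike is at (291,185), the water bottle at (155,160), the stick cup at (555,330). The side view agrees: the pot is at (306,217), large cup (269,241), bottle (324,248), small cup (381,253), jar (349,278).

Run:
```python
from h import *
import pickle
from scipy import ndimage
C={n:pickle.load(open(n+"0.pkl","rb")) for n in("scene","side")}
px={"pot":((265,262),(306,217)),"cupL":((316,287),(269,241)),"bottle":((322,243),(324,248)),"cupS":((322,208),(381,253)),"jar":((373,220),(349,278)),"orange":((291,185),(419,234)),"water":((155,165),(420,150)),"stick":((552,330),(183,395)),"box":((240,340),(230,210))}
for n,c in C.items():
    W=cloud(c); 
    m=(W[...,2]>0.022)&(W[...,0]>0.2)&(W[...,0]<1)&(abs(W[...,1])<.6)
    L,k=ndimage.label(m)
    print(n,"table z",np.nanmedian(W[300:320,150:170,2]) )
    for o,(a,b) in px.items():
        u,v=a if n=="scene" else b
        l=L[v,u]
        if l==0: print(o,"none",W[v,u]);continue
        P=W[L==l]; zt=np.percentile(P[:,2],98); lo=P.min(0);hi=P.max(0)
        (cx,cy),r=cv2.minEnclosingCircle(P[:,:2].astype(np.float32))
        # least squares circle per body-slab
        print(o,len(P),"ztop",round(zt,4),"bbox",np.round(lo,3),np.round(hi,3),"mec",round(cx,4),round(cy,4),round(r,4))
# tray corners
for n,c in C.items():
    W=cloud(c)
    big=cv2.resize(c["image"],None,fx=1,fy=1)
    seeds={"round":(205,185) if n=="scene" else (380,195),"square":(420,320) if n=="scene" else (235,312)}
tiles=[]
for n,boxes in (("scene",[(155,170,285,255),(340,255,500,385)]),("side",[(320,155,435,235),(160,255,305,370)])):
    for (a,b,cc,d) in boxes: tiles.append(cv2.resize(C[n]["image"][b:d,a:cc],(400,300),interpolation=cv2.INTER_CUBIC))
cv2.imwrite("pics/trays.png",np.vstack([np.hstack(tiles[:2]),np.hstack(tiles[2:])]))
```

```text
scene table z 0.0005325282760639816
pot 601 ztop 0.0523 bbox [ 0.639 -0.094  0.022] [ 0.694 -0.037  0.053] mec 0.6653 -0.0648 0.0298
cupL 961 ztop 0.0726 bbox [0.65  0.041 0.022] [0.711 0.1   0.075] mec 0.6805 0.0713 0.0311
bottle 286 ztop 0.0828 bbox [ 0.547 -0.005  0.022] [0.573 0.025 0.085] mec 0.5591 0.01 0.0151
cupS 242 ztop 0.0491 bbox [ 0.413 -0.085  0.023] [ 0.456 -0.045  0.051] mec 0.4349 -0.065 0.0219
jar 908 ztop 0.1078 bbox [0.415 0.047 0.022] [0.471 0.099 0.11 ] mec 0.4428 0.0713 0.0286
orange 210 ztop 0.0494 bbox [ 0.373 -0.206  0.022] [ 0.417 -0.164  0.052] mec 0.3943 -0.1866 0.0227
water 1419 ztop 0.191 bbox [ 0.438 -0.6    0.022] [ 0.59  -0.458  0.193] mec 0.5134 -0.5369 0.0979
stick 2783 ztop 0.1438 bbox [0.509 0.457 0.022] [0.585 0.531 0.149] mec 0.5469 0.4929 0.0394
box 9493 ztop 0.0752 bbox [ 0.791 -0.09   0.022] [0.938 0.151 0.082] mec 0.8656 0.0308 0.1286
side table z -0.0009259850179499374
pot 361 ztop 0.0513 bbox [ 0.635 -0.089  0.022] [ 0.692 -0.033  0.052] mec 0.6648 -0.0627 0.0305
cupL 587 ztop 0.0704 bbox [0.648 0.042 0.022] [0.71  0.103 0.074] mec 0.6801 0.0736 0.033
bottle 217 ztop 0.0802 bbox [ 0.538 -0.002  0.022] [0.567 0.029 0.084] mec 0.5524 0.0139 0.0155
cupS 211 ztop 0.0474 bbox [ 0.412 -0.084  0.022] [ 0.451 -0.039  0.05 ] mec 0.4311 -0.0616 0.0222
jar 840 ztop 0.1065 bbox [0.412 0.05  0.022] [0.463 0.103 0.108] mec 0.4384 0.0758 0.0273
orange 199 ztop 0.0477 bbox [ 0.371 -0.204  0.022] [ 0.411 -0.163  0.048] mec 0.3912 -0.1843 0.0212
water 918 ztop 0.1869 bbox [ 0.522 -0.509  0.022] [ 0.584 -0.453  0.19 ] mec 0.5523 -0.4851 0.0324
stick 1894 ztop 0.1418 bbox [0.507 0.458 0.022] [0.584 0.534 0.149] mec 0.5458 0.4952 0.039
box 3480 ztop 0.0727 bbox [ 0.787 -0.089  0.022] [0.935 0.154 0.083] mec 0.8608 0.0316 0.13
```

View pics/trays.png

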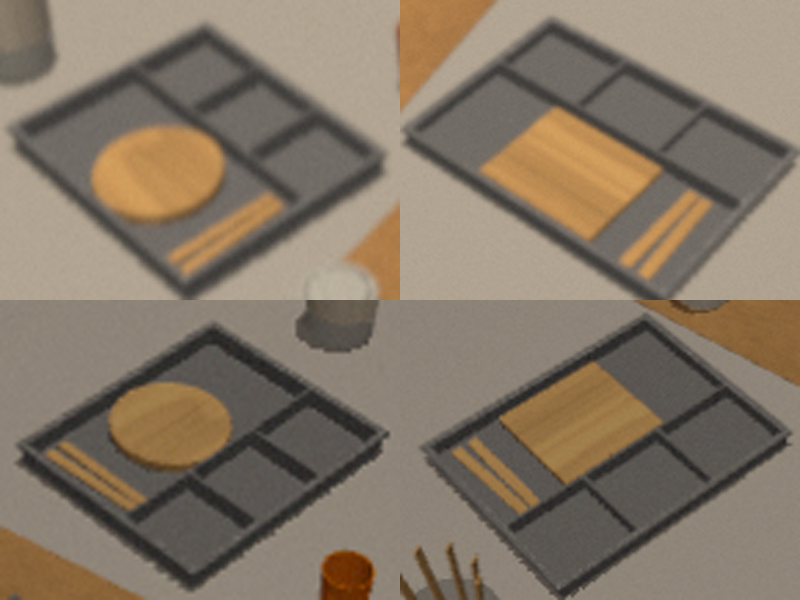

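The enlarged crops show both trays clearly: the round blank is in the left pair and the square blank in the right. The pockets are on the robot side of each. Next I fit the tray poses from the rim corners in both views.

```bash
cat > trays.py <<'E'
from h import *
import pickle
C={n:pickle.load(open(n+"0.pkl","rb")) for n in("scene","side")}
def tp(o,s,pts): return [(o[0]+(x+.5)/s[0]-.5,o[1]+(y+.5)/s[1]-.5) for x,y in pts]
# corner order: tile top,right,bottom,left ; 
D={"round":{"scene":tp((155,170),(400/130,300/85),[(207,26),(385,158),(187,288),(12,130)]),
 "side":tp((320,155),(400/115,300/80),[(212,23),(388,134),(192,286),(18,148)])},
"square":{"scene":tp((340,255),(2.5,300/130),[(150,20),(397,152),(265,296),(3,130)]),
 "side":tp((160,255),(400/145,300/115),[(246,18),(390,133),(162,295),(22,148)])}}
for t in D:
    for n in D[t]:
        P=atz(C[n],D[t][n],.018); c=P.mean(0)
        a=[np.linalg.norm(P[i]-P[(i+1)%4]) for i in range(4)]
        # match to template
        Q=np.array([[-.0955,-.114],[-.0955,.114],[.0955,.114],[.0955,-.114]])
        best=None
        for perm in [np.roll(np.arange(4),k)[::s] for k in range(4) for s in(1,-1)]:
            X=P[perm,:2]-c[:2]; H=Q.T@X; th=np.arctan2(H[0,1]-H[1,0],H[0,0]+H[1,1])
            Rm=np.array([[np.cos(th),-np.sin(th)],[np.sin(th),np.cos(th)]]); e=np.abs(X-Q@Rm.T).max()
            if abs(th)<1 and (best is None or e<best[0]): best=(e,th,Rm)
        e,th,Rm=best
        print(t,n,"centre",np.round(c,4),"sides",np.round(a,4),"yaw",round(th,4),"err",round(e,4),"pockets",
          [np.round(c[:2]+Rm@np.array([-.0565,y]),4).tolist() for y in(-.075,0,.075)])
    # triangulated heights
    for i in range(4):
        A=[];b=[]
        for n in D[t]:
            c=C[n]; p=rays(c,[D[t][n][i]])[0] if n=="scene" else None
    # triangulate centre (mean of corners) 
# object top heights via two-view depth already; table vs rim from depth
for n in C:
    W=cloud(C[n])
    for t in D:
        cs=np.array(D[t][n]); m=np.zeros((480,640),np.uint8); cv2.fillPoly(m,[cs.astype(int)],1)
        z=W[m>0][:,2]; print(n,t,"z pct",np.round(np.nanpercentile(z,[5,20,50,80,95,99]),4))
E
python3 trays.py
```

```text
round scene centre [ 0.5722 -0.2751  0.018 ] sides [0.2323 0.1923 0.2325 0.1927] yaw -0.2144 err 0.0029 pockets [[0.5011, -0.3364], [0.517, -0.2631], [0.533, -0.1898]]
round side centre [ 0.5644 -0.2708  0.018 ] sides [0.1956 0.2415 0.1999 0.2336] yaw -0.2053 err 0.0098 pockets [[0.4938, -0.3327], [0.5091, -0.2593], [0.5244, -0.1859]]
square scene centre [0.6212 0.2699 0.018 ] sides [0.2297 0.1899 0.2313 0.1921] yaw -0.1941 err 0.0022 pockets [[0.5513, 0.2072], [0.5657, 0.2808], [0.5802, 0.3543]]
square side centre [0.6143 0.2739 0.018 ] sides [0.1913 0.2319 0.1993 0.2288] yaw -0.1955 err 0.004 pockets [[0.5443, 0.2113], [0.5589, 0.2849], [0.5735, 0.3585]]
scene round z pct [0.0016 0.0031 0.0068 0.0143 0.0187 0.0202]
scene square z pct [0.0018 0.0032 0.0062 0.0136 0.0186 0.0201]
side round z pct [-0.0019  0.0003  0.0046  0.0124  0.0168  0.0188]
side square z pct [-0.0011  0.0009  0.0045  0.012   0.0171  0.0192]
```

>>> {"method": "carry_out", "body": {
  "moves": [
    {"tx":3,"ty":5,"tz":1,"wz":0.16,"claw":-1},
    {"tx":3,"ty":5,"tz":1,"wz":0.16},
    {"tx":3,"ty":5,"tz":1,"wz":0.16},
    {"tx":3,"ty":5,"tz":1,"wz":0.16},
    {"tx":3,"ty":5,"tz":1,"wz":0.16},
    {"tx":3,"ty":5,"tz":1,"wz":0.16},
    {"tx":3,"ty":5,"tz":1},
    {"tx":3,"ty":5}
  ],
  "newtons": 25
}}

```text
invalid input at $.moves[0]: expected keys tx, ty, tz, wx, wy, wz, claw
```

>>> {"method": "carry_out", "body": {
  "moves": [
    {"tx":2,"ty":6},
    {"tx":2,"ty":6},
    {}
  ]
}}

```text
invalid input at $.moves[0]: expected keys tx, ty, tz, wx, wy, wz, claw
```

```bash
cat > look.py <<'E'
from h import *
import sys
from scipy import ndimage
c=shot("wrist"); cv2.imwrite(f"pics/{sys.argv[1]}.png",c["image"])
W=cloud(c); print(np.round(c["wfc"][:3,3],3), np.round(env.get_state()["tcp_pos"],4))
m=(W[...,2]>0.025)&(W[...,2]<0.125); m=ndimage.binary_opening(m)
L,k=ndimage.label(m)
for l in range(1,k+1):
    P=W[L==l]
    if len(P)<150: continue
    (x,y),r=cv2.minEnclosingCircle(P[:,:2].astype(np.float32)); v,u=np.argwhere(L==l).mean(0)
    top=P[P[:,2]>P[:,2].max()-.006]; (tx,ty),tr=cv2.minEnclosingCircle(top[:,:2].astype(np.float32))
    print("px",int(u),int(v),"n",len(P),"ztop",round(np.percentile(P[:,2],98),4),"mec",round(x,4),round(y,4),round(r,4),"top",round(tx,4),round(ty,4),round(tr,4))
E
python3 look.py w1
```

```text
[ 0.293 -0.5    0.373] [ 0.2205 -0.5307  0.2308]
px 500 187 n 86660 ztop 0.0693 mec 0.3 -0.699 0.1701 top 0.3004 -0.6984 0.1689
```

View pics/w1.png

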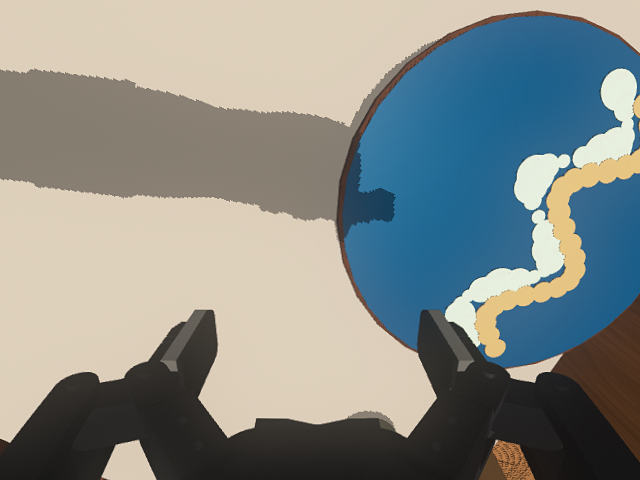

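The wrist picture shows the blue dish and the open fingers at the bottom, because the move was refused. Every row needs all its keys.

>>> {"method": "carry_out", "body": {
  "moves": [
    {"tx":3,"ty":5,"tz":1,"wx":0,"wy":0,"wz":0.16,"claw":-1},
    {"tx":3,"ty":5,"tz":1,"wx":0,"wy":0,"wz":0.16,"claw":-1},
    {"tx":4,"ty":5,"tz":1,"wx":0,"wy":0,"wz":0.16,"claw":-1},
    {"tx":4,"ty":5,"tz":1,"wx":0,"wy":0,"wz":0.16,"claw":-1},
    {"tx":4,"ty":5,"tz":1,"wx":0,"wy":0,"wz":0.16,"claw":-1},
    {"tx":4,"ty":5,"tz":1,"wx":0,"wy":0,"wz":0.16,"claw":-1},
    {"tx":4,"ty":5,"tz":1,"wx":0,"wy":0,"wz":0,"claw":-1},
    {"tx":4,"ty":5,"tz":0,"wx":0,"wy":0,"wz":0,"claw":-1}
  ],
  "newtons": 25
}}

```text
clock: 1.2
tcp_pos: [0.5139, -0.1395, 0.3005]
orientation: [0.001, 0.78, 0.626, 0.0]
wrist_force: [0.9, -0.1, -0.4]
finger_gap: 0.0855
grip_force: 0.0
```

>>> {"method": "carry_out", "body": {
  "moves": [
    {"tx":0,"ty":0,"tz":0,"wx":0,"wy":0,"wz":0,"claw":-1},
    {"tx":0,"ty":0,"tz":0,"wx":0,"wy":0,"wz":0,"claw":-1}
  ]
}}

```text
clock: 1.45
tcp_pos: [0.5123, -0.1409, 0.2992]
orientation: [-0.0, 0.779, 0.627, -0.0]
wrist_force: [0.5, -0.4, 0.8]
finger_gap: 0.0855
grip_force: 0.0
```

```bash
python3 look.py w2
```

```text
[ 0.53  -0.064  0.442] [ 0.512  -0.1416  0.2993]
px 197 20 n 2781 ztop 0.1076 mec 0.4419 0.0714 0.0264 top 0.4403 0.07 0.0251
px 597 47 n 7996 ztop 0.0672 mec 0.8416 -0.0307 0.0642 top 0.8418 -0.0357 0.0585
px 326 55 n 867 ztop 0.084 mec 0.5557 0.0095 0.0155 top 0.5556 0.0096 0.0037
px 441 106 n 2398 ztop 0.0522 mec 0.6659 -0.0656 0.0281 top 0.666 -0.0656 0.0281
px 230 152 n 513 ztop 0.049 mec 0.4343 -0.0637 0.0197 top 0.4343 -0.0637 0.0197
px 228 260 n 579 ztop 0.0491 mec 0.3928 -0.185 0.0201 top 0.3928 -0.185 0.0201
px 397 419 n 921 ztop 0.0805 mec 0.5586 -0.4822 0.0298 top 0.562 -0.4623 0.005
```

View pics/w2.png

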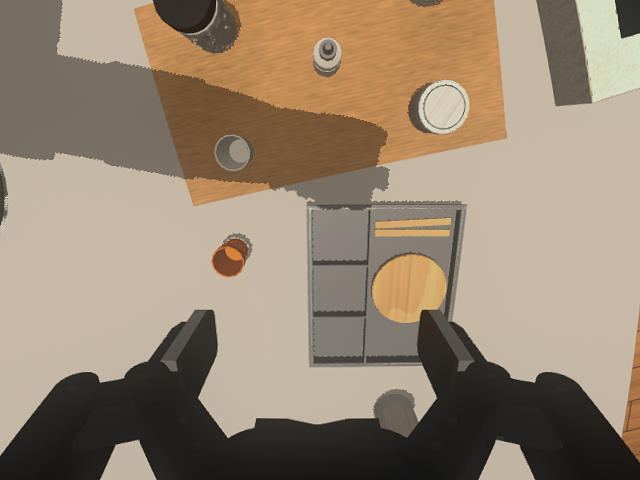

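The wrist picture shows the round tray, with pockets at about (340,236), (339,288) and (338,337). The pot is at (441,106), the bottle (327,55), the white small cup (233,152), the jar (197,20) and the orange cup (228,257). Two candidates have the small cup's shape: (233,152), which is white and on the paper, and (228,257), which is orange. The white one is meant, and this close view confirms the colour. Next I get the pocket positions from this view.

```bash
cat >> h.py <<'E'
def go(x,y,z,yaw=-0.2):
    s=env.get_state(); T=Tw(); p=s["tcp_pos"]; a=np.arctan2(T[1,1],T[0,1]); d=(yaw-a+np.pi/2)%np.pi-np.pi/2
    print("shift cm",np.round((np.array([x,y,z])-p)*100,2),"wz",round(d,3),"tilt",np.round(T[:3,2],4),"t",round(s["clock"],2))
E
python3 - <<'E'
from h import *
c=shot("wrist")
W=cloud(c)
Q=atz(c,[(307,206),(466,206),(310,366)],.018); print("corners",np.round(Q,4), np.linalg.norm(Q[1]-Q[0]),np.linalg.norm(Q[2]-Q[0]), np.arctan2(*(Q[1]-Q[0])[1::-1]), np.arctan2(*(Q[0]-Q[2])[1::-1])-np.pi/2)
yaw=-.205;Rm=np.array([[np.cos(yaw),-np.sin(yaw)],[np.sin(yaw),np.cos(yaw)]])
c0=(Q[1,:2]+Q[2,:2])/2; print("centre",c0,[np.round(c0+Rm@[-.0565,y],4) for y in(-.075,0,.075)])
print("floors",np.round(atz(c,[(340,236),(339,288),(338,337)],.003),4),"z",W[236,340],W[288,339],W[337,338])
go(.666,-.0656,.18)
E
```

```text
corners [[ 0.4988 -0.1458  0.018 ]
 [ 0.6907 -0.1878  0.018 ]
 [ 0.4506 -0.3729  0.018 ]] 0.1964258034860817 0.2320685037069975 -0.21503063923422217 -0.20892027447635142
centre [ 0.57065007 -0.2803076 ] [array([ 0.5001, -0.3422]), array([ 0.5153, -0.2688]), array([ 0.5306, -0.1954])]
floors [[ 0.5306 -0.1965  0.003 ]
 [ 0.5148 -0.2685  0.003 ]
 [ 0.4982 -0.3439  0.003 ]] z [ 0.53060198 -0.19636003  0.00337786] [ 0.51475327 -0.26860696  0.00286578] [ 0.49823302 -0.34366681  0.00329968]
shift cm [ 15.41   7.65 -11.94] wz 0.019 tilt [-5.e-04 -1.e-04 -1.e+00] t 1.55
```

>>> {"method": "carry_out", "body": {
  "moves": [
    {"tx":4,"ty":2,"tz":-2.5,"wx":0,"wy":0,"wz":0.019,"claw":-1},
    {"tx":4,"ty":2,"tz":-2.5,"wx":0,"wy":0,"wz":0,"claw":-1},
    {"tx":4,"ty":2,"tz":-2.5,"wx":0,"wy":0,"wz":0,"claw":-1},
    {"tx":3.4,"ty":1.65,"tz":-3,"wx":0,"wy":0,"wz":0,"claw":-1},
    {"tx":0,"ty":0,"tz":-3,"wx":0,"wy":0,"wz":0,"claw":-1},
    {"tx":0,"ty":0,"tz":0,"wx":0,"wy":0,"wz":0,"claw":-1}
  ],
  "newtons": 25
}}

```text
clock: 2.3
tcp_pos: [0.6643, -0.0659, 0.1613]
orientation: [-0.002, 0.774, 0.633, -0.002]
wrist_force: [-0.5, 0.2, -0.1]
finger_gap: 0.0855
grip_force: 0.0
```

```bash
python3 -c "
from h import *
go(.666,-.0656,.018)"; python3 look.py w3
```

```text
shift cm [  0.17   0.03 -14.33] wz 0.0 tilt [-0.0063  0.0012 -1.    ] t 2.3
[0.681 0.011 0.304] [ 0.6652 -0.0661  0.1637]
px 295 30 n 3590 ztop 0.073 mec 0.6806 0.0707 0.0301 top 0.6806 0.0707 0.0301
px 560 106 n 34514 ztop 0.0771 mec 0.8494 -0.0002 0.0954 top 0.855 0.0428 0.0194
px 16 124 n 2248 ztop 0.0628 mec 0.4452 0.0719 0.0261 top 0.4608 0.0646 0.0148
px 153 171 n 2105 ztop 0.0838 mec 0.5568 0.0097 0.0156 top 0.5566 0.0092 0.0044
px 319 237 n 4176 ztop 0.0518 mec 0.6659 -0.0654 0.0279 top 0.666 -0.0655 0.0278
px 55 285 n 1862 ztop 0.0485 mec 0.4342 -0.0638 0.0211 top 0.4342 -0.0638 0.0211
```

>>> {"method": "carry_out", "body": {
  "moves": [
    {"tx":0.1,"ty":0.05,"tz":-4,"wx":0,"wy":0,"wz":0,"claw":-1},
    {"tx":0,"ty":0,"tz":-4,"wx":0,"wy":0,"wz":0,"claw":-1},
    {"tx":0,"ty":0,"tz":-4,"wx":0,"wy":0,"wz":0,"claw":-1},
    {"tx":0,"ty":0,"tz":-2.5,"wx":0,"wy":0,"wz":0,"claw":-1},
    {"tx":0,"ty":0,"tz":0,"wx":0,"wy":0,"wz":0,"claw":-1},
    {"tx":0,"ty":0,"tz":0,"wx":0,"wy":0,"wz":0,"claw":1},
    {"tx":0,"ty":0,"tz":0,"wx":0,"wy":0,"wz":0,"claw":1},
    {"tx":0,"ty":0,"tz":0,"wx":0,"wy":0,"wz":0,"claw":1}
  ],
  "newtons": 25
}}

```text
clock: 3.35
tcp_pos: [0.669, -0.0648, 0.0224]
orientation: [0.002, 0.774, 0.634, 0.001]
wrist_force: [-2.4, -0.6, 5.9]
finger_gap: 0.0552
grip_force: 26.1
```

>>> {"method": "carry_out", "body": {
  "moves": [
    {"tx":0,"ty":0,"tz":0,"wx":0,"wy":0,"wz":0,"claw":1},
    {"tx":0,"ty":0,"tz":0,"wx":0,"wy":0,"wz":0,"claw":1}
  ]
}}

```text
clock: 3.6
tcp_pos: [0.669, -0.0649, 0.0224]
orientation: [0.002, 0.774, 0.634, 0.001]
wrist_force: [-2.2, -0.3, 6.2]
finger_gap: 0.0554
grip_force: 26.1
```

>>> {"method": "carry_out", "body": {
  "moves": [
    {"tx":0,"ty":0,"tz":3,"wx":0,"wy":0,"wz":0,"claw":1},
    {"tx":0,"ty":0,"tz":4,"wx":0,"wy":0,"wz":0,"claw":1},
    {"tx":-3,"ty":-4,"tz":0,"wx":0,"wy":0,"wz":0,"claw":1},
    {"tx":-3,"ty":-4,"tz":0,"wx":0,"wy":0,"wz":0,"claw":1},
    {"tx":-3,"ty":-4,"tz":0,"wx":0,"wy":0,"wz":0,"claw":1},
    {"tx":-3,"ty":-4,"tz":0,"wx":0,"wy":0,"wz":0,"claw":1},
    {"tx":-3,"ty":-4,"tz":0,"wx":0,"wy":0,"wz":0,"claw":1},
    {"tx":0,"ty":0,"tz":0,"wx":0,"wy":0,"wz":0,"claw":1}
  ]
}}

```text
clock: 4.6
tcp_pos: [0.5162, -0.2671, 0.0908]
orientation: [0.001, 0.775, 0.632, 0.0]
wrist_force: [-0.5, 0.4, -0.6]
finger_gap: 0.0551
grip_force: 27.2
```

```bash
python3 -c "
from h import *
s=env.get_state(); print(s['grip_force'],s['finger_gap'],s['tcp_pos'])
go(.515,-.2687,.026,-.205)"; python3 look.py w4
```

```text
27.244250178337097 0.05511071731643672 [ 0.51620809 -0.26713077  0.09082619]
shift cm [-0.12 -0.16 -6.48] wz -0.002 tilt [ 0.0013 -0.0016 -1.    ] t 4.6
[ 0.532 -0.19   0.233] [ 0.5172 -0.2657  0.0907]
px 70 179 n 3858 ztop 0.0488 mec 0.3925 -0.1851 0.0206 top 0.3924 -0.1854 0.0206
px 316 330 n 20165 ztop 0.1224 mec 0.5177 -0.2602 0.0413 top 0.5176 -0.26 0.0412
```

View pics/w4.png

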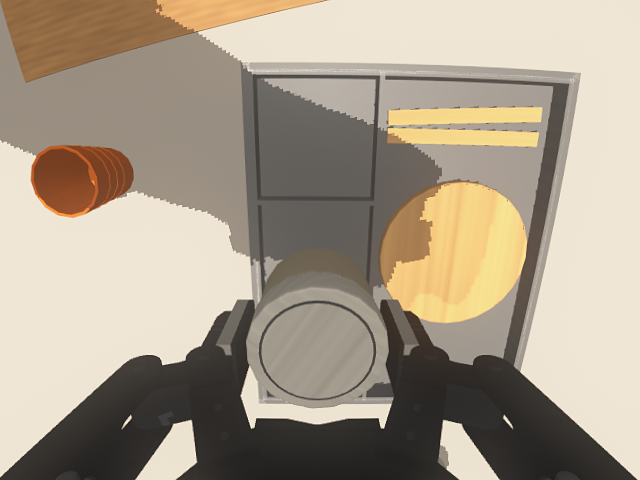

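The pot (318,350) is held squarely between the pads, above the middle pocket, so I set it down.

>>> {"method": "carry_out", "body": {
  "moves": [
    {"tx":-0.2,"ty":-0.2,"tz":-2,"wx":0,"wy":0,"wz":0,"claw":1},
    {"tx":0,"ty":0,"tz":-2,"wx":0,"wy":0,"wz":0,"claw":1},
    {"tx":0,"ty":0,"tz":-1.2,"wx":0,"wy":0,"wz":0,"claw":1},
    {"tx":0,"ty":0,"tz":0,"wx":0,"wy":0,"wz":0,"claw":1},
    {"tx":0,"ty":0,"tz":-0.6,"wx":0,"wy":0,"wz":0,"claw":1},
    {"tx":0,"ty":0,"tz":-0.4,"wx":0,"wy":0,"wz":0,"claw":1},
    {"tx":0,"ty":0,"tz":0,"wx":0,"wy":0,"wz":0,"claw":1}
  ]
}}

```text
clock: 5.52
tcp_pos: [0.5154, -0.2661, 0.0275]
orientation: [-0.0, 0.774, 0.634, -0.0]
wrist_force: [0.3, 0.4, -0.9]
finger_gap: 0.0554
grip_force: 27.2
```

>>> {"method": "carry_out", "body": {
  "moves": [
    {"tx":0,"ty":0,"tz":-0.25,"wx":0,"wy":0,"wz":0,"claw":1},
    {"tx":0,"ty":0,"tz":0,"wx":0,"wy":0,"wz":0,"claw":1},
    {"tx":0,"ty":0,"tz":0,"wx":0,"wy":0,"wz":0,"claw":-1},
    {"tx":0,"ty":0,"tz":0,"wx":0,"wy":0,"wz":0,"claw":-1},
    {"tx":0,"ty":0,"tz":0,"wx":0,"wy":0,"wz":0,"claw":-1}
  ]
}}

```text
clock: 6.15
tcp_pos: [0.5156, -0.2661, 0.025]
orientation: [0.0, 0.774, 0.634, 0.0]
wrist_force: [-0.1, 0.0, 0.8]
finger_gap: 0.0853
grip_force: 0.0
```

>>> {"method": "carry_out", "body": {
  "moves": [
    {"tx":0,"ty":0,"tz":4,"wx":0,"wy":0,"wz":0,"claw":-1},
    {"tx":0,"ty":0,"tz":6,"wx":0,"wy":0,"wz":0,"claw":-1},
    {"tx":2,"ty":4,"tz":6,"wx":0,"wy":0,"wz":0,"claw":-1},
    {"tx":3,"ty":5,"tz":0,"wx":0,"wy":0,"wz":0,"claw":-1},
    {"tx":3,"ty":5,"tz":0,"wx":0,"wy":0,"wz":0,"claw":-1},
    {"tx":3,"ty":5,"tz":0,"wx":0,"wy":0,"wz":0,"claw":-1},
    {"tx":0,"ty":0,"tz":0,"wx":0,"wy":0,"wz":0,"claw":-1}
  ]
}}

```text
clock: 7.02
tcp_pos: [0.6237, -0.0789, 0.1748]
orientation: [-0.0, 0.772, 0.636, 0.0]
wrist_force: [0.1, -1.4, -0.1]
finger_gap: 0.0854
grip_force: 0.0
```

```bash
python3 -c "
from h import *
go(.6806,.0707,.04)"
```

```text
shift cm [  5.69  14.96 -13.48] wz -0.008 tilt [ 5.e-04  6.e-04 -1.e+00] t 7.03
```

>>> {"method": "carry_out", "body": {
  "moves": [
    {"tx":1.4,"ty":3.75,"tz":0,"wx":0,"wy":0,"wz":-0.008,"claw":-1},
    {"tx":1.4,"ty":3.75,"tz":0,"wx":0,"wy":0,"wz":0,"claw":-1},
    {"tx":1.4,"ty":3.75,"tz":0,"wx":0,"wy":0,"wz":0,"claw":-1},
    {"tx":1.4,"ty":3.75,"tz":0,"wx":0,"wy":0,"wz":0,"claw":-1},
    {"tx":0,"ty":0,"tz":-3,"wx":0,"wy":0,"wz":0,"claw":-1},
    {"tx":0,"ty":0,"tz":-3,"wx":0,"wy":0,"wz":0,"claw":-1},
    {"tx":0,"ty":0,"tz":0,"wx":0,"wy":0,"wz":0,"claw":-1}
  ],
  "newtons": 20
}}

```text
clock: 7.9
tcp_pos: [0.6758, 0.0663, 0.1121]
orientation: [-0.002, 0.776, 0.63, -0.003]
wrist_force: [0.2, 0.5, 0.8]
finger_gap: 0.0854
grip_force: 0.0
```

```bash
python3 -c "
from h import *
go(.6806,.0707,.030)"
```

```text
shift cm [ 0.48  0.44 -8.21] wz 0.007 tilt [-6.3e-03 -2.0e-04 -1.0e+00] t 7.9
```

>>> {"method": "carry_out", "body": {
  "moves": [
    {"tx":0.2,"ty":0.3,"tz":-0.5,"wx":0,"wy":0,"wz":0,"claw":-1},
    {"tx":0,"ty":0,"tz":0,"wx":0,"wy":0,"wz":0,"claw":-1},
    {"tx":0,"ty":0,"tz":0,"wx":0,"wy":0,"wz":0,"claw":-1}
  ]
}}

```text
clock: 8.28
tcp_pos: [0.6809, 0.0701, 0.1114]
orientation: [0.001, 0.776, 0.631, 0.001]
wrist_force: [-0.3, -0.3, 0.2]
finger_gap: 0.0856
grip_force: 0.0
```

```bash
python3 -c "
from h import *
go(.6806,.0707,.030)"; python3 look.py w5
```

```text
shift cm [-0.03  0.06 -8.14] wz 0.006 tilt [ 1.9e-03 -1.0e-04 -1.0e+00] t 8.28
[0.697 0.147 0.254] [0.6808 0.0702 0.1112]
px 568 231 n 44216 ztop 0.0773 mec 0.863 0.0371 0.1227 top 0.8577 0.0504 0.0183
px 315 278 n 5825 ztop 0.0727 mec 0.6806 0.0708 0.0301 top 0.6806 0.0708 0.0301
px 17 315 n 2465 ztop 0.0652 mec 0.4465 0.0737 0.0255 top 0.4621 0.0654 0.014
```

>>> {"method": "carry_out", "body": {
  "moves": [
    {"tx":0,"ty":0.05,"tz":-3,"wx":0,"wy":0,"wz":0,"claw":-1},
    {"tx":0,"ty":0,"tz":-3,"wx":0,"wy":0,"wz":0,"claw":-1},
    {"tx":0,"ty":0,"tz":-2.1,"wx":0,"wy":0,"wz":0,"claw":-1},
    {"tx":0,"ty":0,"tz":0,"wx":0,"wy":0,"wz":0,"claw":-1},
    {"tx":0,"ty":0,"tz":0,"wx":0,"wy":0,"wz":0,"claw":1},
    {"tx":0,"ty":0,"tz":0,"wx":0,"wy":0,"wz":0,"claw":1},
    {"tx":0,"ty":0,"tz":0,"wx":0,"wy":0,"wz":0,"claw":1},
    {"tx":0,"ty":0,"tz":0,"wx":0,"wy":0,"wz":0,"claw":1}
  ]
}}

```text
clock: 9.32
tcp_pos: [0.6814, 0.0708, 0.031]
orientation: [0.001, 0.776, 0.631, 0.001]
wrist_force: [-1.0, 0.5, 6.3]
finger_gap: 0.0581
grip_force: 21.4
```

>>> {"method": "carry_out", "body": {
  "moves": [
    {"tx":0,"ty":0,"tz":3,"wx":0,"wy":0,"wz":0,"claw":1},
    {"tx":0,"ty":0,"tz":5,"wx":0,"wy":0,"wz":0,"claw":1},
    {"tx":0,"ty":0,"tz":4,"wx":0,"wy":0,"wz":0,"claw":1},
    {"tx":0,"ty":0,"tz":0,"wx":0,"wy":0,"wz":0,"claw":1}
  ]
}}

```text
clock: 9.82
tcp_pos: [0.683, 0.0708, 0.1541]
orientation: [0.003, 0.776, 0.631, 0.003]
wrist_force: [0.8, 0.6, -1.3]
finger_gap: 0.0578
grip_force: 21.7
```

```bash
python3 -c "
from h import *
go(.5306,-.196,.034)"
```

```text
shift cm [-15.24 -26.68 -12.01] wz 0.006 tilt [ 8.6e-03 -2.0e-04 -1.0e+00] t 9.82
```

>>> {"method": "carry_out", "body": {
  "moves": [
    {"tx":-2.2,"ty":-3.8,"tz":0,"wx":0,"wy":0,"wz":0.006,"claw":1},
    {"tx":-2.2,"ty":-3.8,"tz":0,"wx":0,"wy":0,"wz":0,"claw":1},
    {"tx":-2.2,"ty":-3.8,"tz":0,"wx":0,"wy":0,"wz":0,"claw":1},
    {"tx":-2.2,"ty":-3.8,"tz":0,"wx":0,"wy":0,"wz":0,"claw":1},
    {"tx":-2.2,"ty":-3.8,"tz":-1,"wx":0,"wy":0,"wz":0,"claw":1},
    {"tx":-2.2,"ty":-3.8,"tz":-2,"wx":0,"wy":0,"wz":0,"claw":1},
    {"tx":-2,"ty":-3.8,"tz":-3,"wx":0,"wy":0,"wz":0,"claw":1},
    {"tx":0,"ty":0,"tz":0,"wx":0,"wy":0,"wz":0,"claw":1}
  ]
}}

```text
clock: 10.82
tcp_pos: [0.5246, -0.1963, 0.0858]
orientation: [-0.003, 0.776, 0.631, -0.001]
wrist_force: [1.2, 1.0, -0.9]
finger_gap: 0.0577
grip_force: 21.8
```

```bash
python3 -c "
from h import *
go(.5306,-.196,.034)"; python3 look.py w6
```

```text
shift cm [ 0.6   0.03 -5.18] wz 0.004 tilt [-0.0057  0.0026 -1.    ] t 10.82
[ 0.542 -0.12   0.229] [ 0.5262 -0.1955  0.0873]
px 87 69 n 4591 ztop 0.0489 mec 0.4342 -0.064 0.0208 top 0.4342 -0.064 0.0208
px 315 294 n 7559 ztop 0.1241 mec 0.5262 -0.1895 0.0427 top 0.5266 -0.189 0.0423
px 101 297 n 3425 ztop 0.0486 mec 0.3929 -0.1852 0.0207 top 0.3929 -0.1852 0.0207
px 317 362 n 15324 ztop 0.1235 mec 0.5248 -0.1972 0.0283 top 0.5248 -0.1972 0.0283
```

View pics/w6.png

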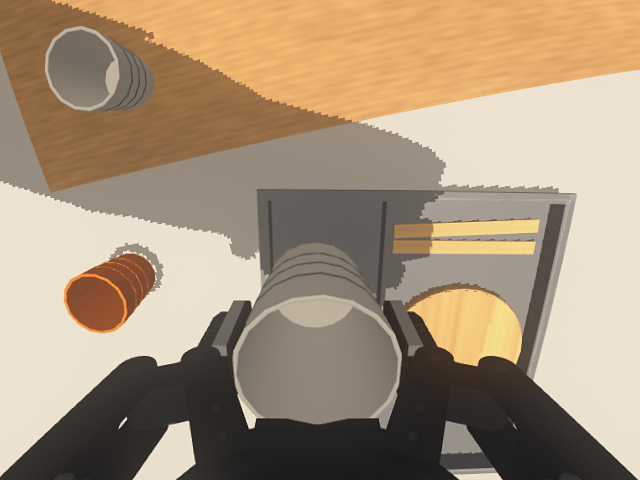

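The cup (317,350) is held upright and squarely over the +y pocket. I lower it with a small correction.

>>> {"method": "carry_out", "body": {
  "moves": [
    {"tx":0.2,"ty":0,"tz":-2,"wx":0,"wy":0,"wz":0,"claw":1},
    {"tx":0,"ty":0,"tz":-2,"wx":0,"wy":0,"wz":0,"claw":1},
    {"tx":0,"ty":0,"tz":-0.5,"wx":0,"wy":0,"wz":0,"claw":1},
    {"tx":0,"ty":0,"tz":0,"wx":0,"wy":0,"wz":0,"claw":1},
    {"tx":0,"ty":0,"tz":0,"wx":0,"wy":0,"wz":0,"claw":1}
  ]
}}

```text
clock: 11.5
tcp_pos: [0.5311, -0.1952, 0.0451]
orientation: [0.001, 0.774, 0.633, 0.0]
wrist_force: [0.5, -0.2, -0.2]
finger_gap: 0.0581
grip_force: 21.8
```

>>> {"method": "carry_out", "body": {
  "moves": [
    {"tx":0,"ty":0,"tz":-0.6,"wx":0,"wy":0,"wz":0,"claw":1},
    {"tx":0,"ty":0,"tz":-0.5,"wx":0,"wy":0,"wz":0,"claw":1},
    {"tx":0,"ty":0,"tz":0,"wx":0,"wy":0,"wz":0,"claw":1},
    {"tx":0,"ty":0,"tz":0,"wx":0,"wy":0,"wz":0,"claw":1}
  ]
}}

```text
clock: 12.0
tcp_pos: [0.5298, -0.1952, 0.0335]
orientation: [-0.0, 0.774, 0.633, -0.0]
wrist_force: [-3.7, 0.4, 5.4]
finger_gap: 0.0578
grip_force: 21.7
```

>>> {"method": "carry_out", "body": {
  "moves": [
    {"tx":0,"ty":0,"tz":0,"wx":0,"wy":0,"wz":0,"claw":-1},
    {"tx":0,"ty":0,"tz":0,"wx":0,"wy":0,"wz":0,"claw":-1},
    {"tx":0,"ty":0,"tz":0,"wx":0,"wy":0,"wz":0,"claw":-1},
    {"tx":0,"ty":0,"tz":3,"wx":0,"wy":0,"wz":0,"claw":-1},
    {"tx":0,"ty":0,"tz":5,"wx":0,"wy":0,"wz":0,"claw":-1},
    {"tx":0,"ty":0,"tz":5,"wx":0,"wy":0,"wz":0,"claw":-1},
    {"tx":-3,"ty":2,"tz":0,"wx":0,"wy":0,"wz":0,"claw":-1},
    {"tx":0,"ty":0,"tz":0,"wx":0,"wy":0,"wz":0,"claw":-1}
  ]
}}

```text
clock: 13.0
tcp_pos: [0.4987, -0.174, 0.1637]
orientation: [-0.0, 0.774, 0.633, -0.0]
wrist_force: [0.1, -0.9, 0.5]
finger_gap: 0.0852
grip_force: 0.0
```

```bash
python3 -c "
from h import *
go(.4343,-.0639,.12)"
```

```text
shift cm [-6.44 11.01 -4.37] wz -0.001 tilt [-5.e-04  4.e-04 -1.e+00] t 13.0
```

>>> {"method": "carry_out", "body": {
  "moves": [
    {"tx":-2.1,"ty":3.7,"tz":0,"wx":0,"wy":0,"wz":0,"claw":-1},
    {"tx":-2.1,"ty":3.7,"tz":-2,"wx":0,"wy":0,"wz":0,"claw":-1},
    {"tx":-2.1,"ty":3.6,"tz":-3,"wx":0,"wy":0,"wz":0,"claw":-1},
    {"tx":0,"ty":0,"tz":0,"wx":0,"wy":0,"wz":0,"claw":-1},
    {"tx":0,"ty":0,"tz":0,"wx":0,"wy":0,"wz":0,"claw":-1}
  ]
}}

```text
clock: 13.62
tcp_pos: [0.4383, -0.0657, 0.1134]
orientation: [0.001, 0.774, 0.633, 0.0]
wrist_force: [1.2, 0.7, 0.1]
finger_gap: 0.0853
grip_force: 0.0
```

```bash
python3 -c "
from h import *
go(.4343,-.0639,.018)"; python3 look.py w7
```

```text
shift cm [-0.4   0.18 -9.54] wz -0.0 tilt [ 1.2e-03 -6.0e-04 -1.0e+00] t 13.62
[0.454 0.012 0.256] [ 0.439  -0.0661  0.1138]
px 262 32 n 7507 ztop 0.1074 mec 0.441 0.07 0.0259 top 0.4393 0.0654 0.0247
px 492 101 n 3625 ztop 0.0841 mec 0.5545 0.0096 0.0153 top 0.5552 0.0096 0.004
px 308 262 n 1750 ztop 0.049 mec 0.4335 -0.0639 0.0201 top 0.4335 -0.0639 0.0201
px 290 400 n 1365 ztop 0.0484 mec 0.3928 -0.1834 0.0196 top 0.3931 -0.1833 0.0194
px 500 446 n 202 ztop 0.0755 mec 0.541 -0.2201 0.0082 top 0.541 -0.2201 0.0082
px 486 470 n 166 ztop 0.0542 mec 0.5392 -0.268 0.0118 top 0.5392 -0.268 0.0118
```

>>> {"method": "carry_out", "body": {
  "moves": [
    {"tx":-0.4,"ty":0.2,"tz":-3,"wx":0,"wy":0,"wz":0,"claw":-1},
    {"tx":0,"ty":0,"tz":-3,"wx":0,"wy":0,"wz":0,"claw":-1},
    {"tx":0,"ty":0,"tz":-2,"wx":0,"wy":0,"wz":0,"claw":-1},
    {"tx":0,"ty":0,"tz":-1.4,"wx":0,"wy":0,"wz":0,"claw":-1},
    {"tx":0,"ty":0,"tz":0,"wx":0,"wy":0,"wz":0,"claw":-1},
    {"tx":0,"ty":0,"tz":0,"wx":0,"wy":0,"wz":0,"claw":-1}
  ]
}}

```text
clock: 14.42
tcp_pos: [0.4342, -0.0637, 0.0199]
orientation: [0.001, 0.774, 0.633, 0.0]
wrist_force: [0.2, -0.6, 0.4]
finger_gap: 0.0854
grip_force: 0.0
```

>>> {"method": "carry_out", "body": {
  "moves": [
    {"tx":0,"ty":0,"tz":0,"wx":0,"wy":0,"wz":0,"claw":1},
    {"tx":0,"ty":0,"tz":0,"wx":0,"wy":0,"wz":0,"claw":1},
    {"tx":0,"ty":0,"tz":0,"wx":0,"wy":0,"wz":0,"claw":1},
    {"tx":0,"ty":0,"tz":0,"wx":0,"wy":0,"wz":0,"claw":1},
    {"tx":0,"ty":0,"tz":0,"wx":0,"wy":0,"wz":0,"claw":1}
  ]
}}

```text
clock: 15.05
tcp_pos: [0.4336, -0.0633, 0.0196]
orientation: [0.0, 0.774, 0.633, 0.0]
wrist_force: [-0.1, 0.2, 5.4]
finger_gap: 0.0382
grip_force: 19.8
```

>>> {"method": "carry_out", "body": {
  "moves": [
    {"tx":0,"ty":0,"tz":3,"wx":0,"wy":0,"wz":0,"claw":1},
    {"tx":0,"ty":0,"tz":6,"wx":0,"wy":0,"wz":0,"claw":1},
    {"tx":0,"ty":0,"tz":6,"wx":0,"wy":0,"wz":0,"claw":1},
    {"tx":2,"ty":4.5,"tz":2,"wx":0,"wy":0,"wz":0,"claw":1},
    {"tx":2,"ty":4.5,"tz":0,"wx":0,"wy":0,"wz":0,"claw":1},
    {"tx":2,"ty":4.5,"tz":0,"wx":0,"wy":0,"wz":0,"claw":1},
    {"tx":2,"ty":4.5,"tz":0,"wx":0,"wy":0,"wz":0,"claw":1},
    {"tx":2,"ty":4.5,"tz":0,"wx":0,"wy":0,"wz":0,"claw":1}
  ]
}}

```text
clock: 16.05
tcp_pos: [0.5335, 0.1633, 0.1888]
orientation: [0.0, 0.774, 0.633, -0.0]
wrist_force: [0.2, -0.4, 0.2]
finger_gap: 0.0382
grip_force: 20.3
```

>>> {"method": "carry_out", "body": {
  "moves": [
    {"tx":1,"ty":3,"tz":0,"wx":0,"wy":0,"wz":0,"claw":1},
    {"tx":0,"ty":0,"tz":0,"wx":0,"wy":0,"wz":0,"claw":1},
    {"tx":0,"ty":0,"tz":0,"wx":0,"wy":0,"wz":0,"claw":1}
  ]
}}

```text
clock: 16.42
tcp_pos: [0.5427, 0.1915, 0.1886]
orientation: [-0.0, 0.774, 0.633, -0.001]
wrist_force: [0.1, 0.1, -0.3]
finger_gap: 0.0377
grip_force: 20.3
```

```bash
python3 look.py w8; python3 -c "
from h import *
s=env.get_state();print(s['finger_gap'],s['grip_force'])
go(.577,.356,.1)"
```

```text
[0.559 0.269 0.331] [0.5427 0.1911 0.1888]
px 617 319 n 9425 ztop 0.0661 mec 0.8312 0.027 0.1181 top 0.8183 0.0251 0.1157
px 361 396 n 821 ztop 0.0739 mec 0.5541 0.0126 0.0147 top 0.5535 0.0153 0.0061
0.0379462332961468 20.29330836243389
shift cm [ 3.43 16.49 -8.88] wz 0.001 tilt [-9.e-04 -5.e-04 -1.e+00] t 16.48
```

View pics/w8.png

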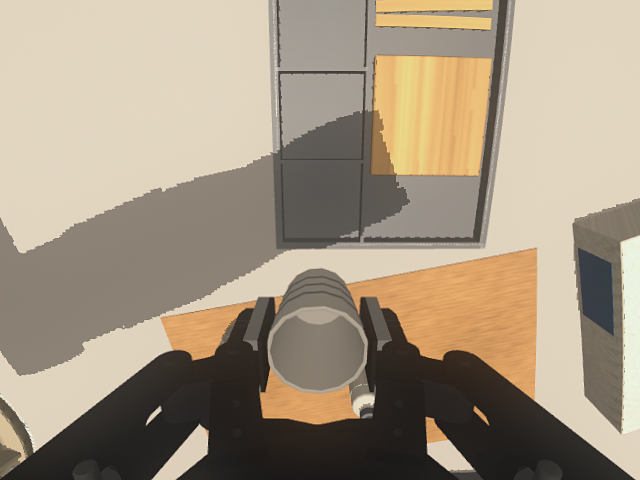

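The cup is held upright at (318,340). The tray's nearest pocket is centred at about (322,201) and its middle pocket at about (321,116).

Run:
```python
from h import *
c=shot("wrist"); W=cloud(c)
a=atz(c,[(322,201),(321,116)],.003); print(np.round(a,4), np.linalg.norm(a[1]-a[0]),np.arctan2(*(a[1]-a[0])[1::-1])-np.pi/2)
# divider ridge walls: points z>14mm in tray near pockets
k=atz(c,[(275,248),(484,248)],.018);print(np.round(k,4))
y=-.2;Rm=np.array([[np.cos(y),-np.sin(y)],[np.sin(y),np.cos(y)]])
c0=(k[0,:2]+k[1,:2])/2+Rm@[0,.114]; print("centre",c0,[np.round(c0+Rm@[-.0565,v],4) for v in(-.075,0,.075)])
print(W[201,322],W[116,321])
```

```text
[[0.551  0.2068 0.003 ]
 [0.565  0.2816 0.003 ]] 0.07616945957007427 -0.18589149363699997
[[0.4994 0.1747 0.018 ]
 [0.6938 0.135  0.018 ]]
centre [0.61927563 0.26660872] [array([0.549 , 0.2043]), array([0.5639, 0.2778]), array([0.5788, 0.3513])]
[0.55095116 0.20672084 0.00282899] [0.56504066 0.2816261  0.00260426]
```

>>> {"method": "carry_out", "body": {
  "moves": [
    {"tx":0.9,"ty":4,"tz":0,"wx":0,"wy":0,"wz":0,"claw":1},
    {"tx":0.9,"ty":4,"tz":-2,"wx":0,"wy":0,"wz":0,"claw":1},
    {"tx":0.9,"ty":4,"tz":-4,"wx":0,"wy":0,"wz":0,"claw":1},
    {"tx":0.9,"ty":4.2,"tz":-4,"wx":0,"wy":0,"wz":0,"claw":1},
    {"tx":0,"ty":0,"tz":-2,"wx":0,"wy":0,"wz":0,"claw":1},
    {"tx":0,"ty":0,"tz":0,"wx":0,"wy":0,"wz":0,"claw":1},
    {"tx":0,"ty":0,"tz":0,"wx":0,"wy":0,"wz":0,"claw":1}
  ]
}}

```text
clock: 17.4
tcp_pos: [0.58, 0.353, 0.0705]
orientation: [0.0, 0.775, 0.632, 0.001]
wrist_force: [1.0, -0.6, 0.3]
finger_gap: 0.038
grip_force: 20.3
```

```bash
python3 -c "
from h import *
go(.579,.354,.0228)"
```

```text
shift cm [-0.1   0.1  -4.77] wz 0.001 tilt [ 1.4e-03  5.0e-04 -1.0e+00] t 17.4
```

>>> {"method": "carry_out", "body": {
  "moves": [
    {"tx":-0.1,"ty":0.1,"tz":-2,"wx":0,"wy":0,"wz":0,"claw":1},
    {"tx":0,"ty":0,"tz":-1.7,"wx":0,"wy":0,"wz":0,"claw":1},
    {"tx":0,"ty":0,"tz":-0.7,"wx":0,"wy":0,"wz":0,"claw":1},
    {"tx":0,"ty":0,"tz":-0.35,"wx":0,"wy":0,"wz":0,"claw":1},
    {"tx":0,"ty":0,"tz":0,"wx":0,"wy":0,"wz":0,"claw":1},
    {"tx":0,"ty":0,"tz":0,"wx":0,"wy":0,"wz":0,"claw":1}
  ]
}}

```text
clock: 18.15
tcp_pos: [0.5786, 0.3549, 0.0227]
orientation: [0.0, 0.774, 0.633, 0.001]
wrist_force: [-2.4, -1.1, 5.8]
finger_gap: 0.0379
grip_force: 20.6
```

>>> {"method": "carry_out", "body": {
  "moves": [
    {"tx":0,"ty":0,"tz":0,"wx":0,"wy":0,"wz":0,"claw":-1},
    {"tx":0,"ty":0,"tz":0,"wx":0,"wy":0,"wz":0,"claw":-1},
    {"tx":0,"ty":0,"tz":0,"wx":0,"wy":0,"wz":0,"claw":-1},
    {"tx":0,"ty":0,"tz":3,"wx":0,"wy":0,"wz":0,"claw":-1},
    {"tx":0,"ty":0,"tz":5,"wx":0,"wy":0,"wz":0,"claw":-1},
    {"tx":0,"ty":0,"tz":5,"wx":0,"wy":0,"wz":0,"claw":-1},
    {"tx":0,"ty":-6,"tz":2,"wx":0,"wy":0,"wz":0,"claw":-1},
    {"tx":-0.4,"ty":-6,"tz":0,"wx":0,"wy":0,"wz":0,"claw":-1}
  ]
}}

```text
clock: 19.15
tcp_pos: [0.5759, 0.2353, 0.1739]
orientation: [0.001, 0.774, 0.634, 0.002]
wrist_force: [0.6, -0.6, -0.6]
finger_gap: 0.0854
grip_force: 0.0
```

>>> {"method": "carry_out", "body": {
  "moves": [
    {"tx":-0.5,"ty":-6,"tz":0,"wx":0,"wy":0,"wz":0,"claw":-1},
    {"tx":-0.5,"ty":-6,"tz":0,"wx":0,"wy":0,"wz":0,"claw":-1},
    {"tx":-0.5,"ty":-6,"tz":0,"wx":0,"wy":0,"wz":0,"claw":-1},
    {"tx":-0.4,"ty":-4,"tz":0,"wx":0,"wy":0,"wz":0,"claw":-1},
    {"tx":0,"ty":0,"tz":0,"wx":0,"wy":0,"wz":0,"claw":-1},
    {"tx":0,"ty":0,"tz":0,"wx":0,"wy":0,"wz":0,"claw":-1}
  ]
}}

```text
clock: 19.9
tcp_pos: [0.5553, 0.0157, 0.1714]
orientation: [-0.0, 0.774, 0.633, 0.0]
wrist_force: [-0.1, -0.2, 0.6]
finger_gap: 0.0858
grip_force: 0.0
```

```bash
python3 look.py w9; python3 -c "
from h import *
go(.556,.0096,.026)"
```

```text
[0.571 0.093 0.314] [0.5553 0.0162 0.1714]
px 620 134 n 10538 ztop 0.0656 mec 0.8107 0.0241 0.115 top 0.8036 0.0771 0.0617
px 136 202 n 8133 ztop 0.1072 mec 0.4413 0.0733 0.0269 top 0.4409 0.0732 0.0266
px 318 242 n 1428 ztop 0.0842 mec 0.5555 0.0106 0.0151 top 0.5553 0.0091 0.0034
px 330 413 n 602 ztop 0.0485 mec 0.5302 -0.1867 0.0253 top 0.5291 -0.1704 0.0125
shift cm [  0.07  -0.66 -14.54] wz -0.001 tilt [ 2.e-04  3.e-04 -1.e+00] t 19.95
```

>>> {"method": "carry_out", "body": {
  "moves": [
    {"tx":0,"ty":-0.65,"tz":-2,"wx":0,"wy":0,"wz":0,"claw":-1},
    {"tx":0,"ty":0,"tz":-4,"wx":0,"wy":0,"wz":0,"claw":-1},
    {"tx":0,"ty":0,"tz":0,"wx":0,"wy":0,"wz":0,"claw":-1},
    {"tx":0,"ty":0,"tz":0,"wx":0,"wy":0,"wz":0,"claw":-1}
  ]
}}

```text
clock: 20.45
tcp_pos: [0.5558, 0.0098, 0.1123]
orientation: [0.0, 0.774, 0.634, 0.0]
wrist_force: [0.5, 0.4, 0.5]
finger_gap: 0.0856
grip_force: 0.0
```

```bash
python3 -c "
from h import *
go(.5555,.0097,.022)"
```

```text
shift cm [-0.03 -0.01 -9.03] wz -0.002 tilt [ 7.e-04 -1.e-04 -1.e+00] t 20.45
```

>>> {"method": "carry_out", "body": {
  "moves": [
    {"tx":0,"ty":0,"tz":-4,"wx":0,"wy":0,"wz":0,"claw":-1},
    {"tx":0,"ty":0,"tz":-3,"wx":0,"wy":0,"wz":0,"claw":-1},
    {"tx":0,"ty":0,"tz":-2,"wx":0,"wy":0,"wz":0,"claw":-1},
    {"tx":0,"ty":0,"tz":0,"wx":0,"wy":0,"wz":0,"claw":-1},
    {"tx":0,"ty":0,"tz":0,"wx":0,"wy":0,"wz":0,"claw":1},
    {"tx":0,"ty":0,"tz":0,"wx":0,"wy":0,"wz":0,"claw":1},
    {"tx":0,"ty":0,"tz":0,"wx":0,"wy":0,"wz":0,"claw":1},
    {"tx":0,"ty":0,"tz":0,"wx":0,"wy":0,"wz":0,"claw":1}
  ],
  "newtons": 30
}}

```text
clock: 21.45
tcp_pos: [0.556, 0.0089, 0.0225]
orientation: [0.001, 0.774, 0.633, 0.001]
wrist_force: [0.1, 0.7, 6.4]
finger_gap: 0.0293
grip_force: 29.4
```

>>> {"method": "carry_out", "body": {
  "moves": [
    {"tx":0,"ty":0,"tz":0,"wx":0,"wy":0,"wz":0,"claw":1},
    {"tx":0,"ty":0,"tz":0,"wx":0,"wy":0,"wz":0,"claw":1}
  ]
}}

```text
clock: 21.7
tcp_pos: [0.5559, 0.0089, 0.0224]
orientation: [0.001, 0.774, 0.633, 0.001]
wrist_force: [-0.3, 0.0, 6.5]
finger_gap: 0.0292
grip_force: 29.4
```

>>> {"method": "carry_out", "body": {
  "moves": [
    {"tx":0,"ty":0,"tz":3,"wx":0,"wy":0,"wz":0,"claw":1},
    {"tx":0,"ty":0,"tz":5,"wx":0,"wy":0,"wz":0,"claw":1},
    {"tx":0.2,"ty":5,"tz":0,"wx":0,"wy":0,"wz":0,"claw":1},
    {"tx":0.2,"ty":5.5,"tz":0,"wx":0,"wy":0,"wz":0,"claw":1},
    {"tx":0.2,"ty":5.5,"tz":0,"wx":0,"wy":0,"wz":0,"claw":1},
    {"tx":0.2,"ty":5.5,"tz":0,"wx":0,"wy":0,"wz":0,"claw":1},
    {"tx":0.1,"ty":5,"tz":0,"wx":0,"wy":0,"wz":0,"claw":1},
    {"tx":0,"ty":0,"tz":0,"wx":0,"wy":0,"wz":0,"claw":1}
  ]
}}

```text
clock: 22.7
tcp_pos: [0.5637, 0.2774, 0.101]
orientation: [-0.0, 0.773, 0.635, 0.0]
wrist_force: [0.2, -0.1, -1.1]
finger_gap: 0.0296
grip_force: 29.8
```

>>> {"method": "carry_out", "body": {
  "moves": [
    {"tx":0,"ty":0,"tz":0,"wx":0,"wy":0,"wz":0,"claw":1},
    {"tx":0,"ty":0,"tz":0,"wx":0,"wy":0,"wz":0,"claw":1}
  ]
}}

```text
clock: 22.95
tcp_pos: [0.5642, 0.2727, 0.1013]
orientation: [0.0, 0.775, 0.632, -0.0]
wrist_force: [0.4, -0.4, -0.8]
finger_gap: 0.0291
grip_force: 29.9
```

```bash
python3 look.py w10; python3 -c "
from h import *
go(.5645,.280,.0253)"
```

```text
[0.58  0.35  0.244] [0.5644 0.2726 0.1014]
px 312 122 n 2319 ztop 0.0523 mec 0.5791 0.3542 0.0199 top 0.5791 0.3542 0.0199
px 316 300 n 3887 ztop 0.1242 mec 0.5659 0.2794 0.0284 top 0.566 0.2798 0.0281
px 634 423 n 1229 ztop 0.0395 mec 0.8032 0.0684 0.0713 top 0.8007 0.0556 0.052
shift cm [ 0.01  0.74 -7.61] wz 0.002 tilt [-2.e-04 -3.e-04 -1.e+00] t 23.0
```

View pics/w10.png

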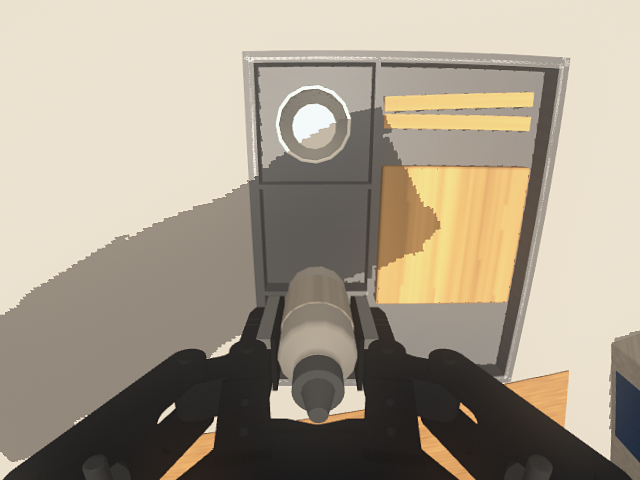

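The small cup stands in its far pocket at (313,123), top at z 52 mm as expected. The bottle is held upright at (318,340), so I set it down in the middle pocket.

>>> {"method": "carry_out", "body": {
  "moves": [
    {"tx":0,"ty":0.7,"tz":-2,"wx":0,"wy":0,"wz":0,"claw":1},
    {"tx":0,"ty":0,"tz":-3,"wx":0,"wy":0,"wz":0,"claw":1},
    {"tx":0,"ty":0,"tz":-1.5,"wx":0,"wy":0,"wz":0,"claw":1},
    {"tx":0,"ty":0,"tz":-0.6,"wx":0,"wy":0,"wz":0,"claw":1},
    {"tx":0,"ty":0,"tz":-0.5,"wx":0,"wy":0,"wz":0,"claw":1},
    {"tx":0,"ty":0,"tz":0,"wx":0,"wy":0,"wz":0,"claw":1},
    {"tx":0,"ty":0,"tz":0,"wx":0,"wy":0,"wz":0,"claw":1}
  ]
}}

```text
clock: 23.88
tcp_pos: [0.5647, 0.2812, 0.0261]
orientation: [0.0, 0.774, 0.633, 0.001]
wrist_force: [0.8, -0.2, -0.5]
finger_gap: 0.0293
grip_force: 29.8
```

>>> {"method": "carry_out", "body": {
  "moves": [
    {"tx":0,"ty":0,"tz":-0.12,"wx":0,"wy":0,"wz":0,"claw":1},
    {"tx":0,"ty":0,"tz":0,"wx":0,"wy":0,"wz":0,"claw":1},
    {"tx":0,"ty":0,"tz":0,"wx":0,"wy":0,"wz":0,"claw":-1},
    {"tx":0,"ty":0,"tz":0,"wx":0,"wy":0,"wz":0,"claw":-1},
    {"tx":0,"ty":0,"tz":0,"wx":0,"wy":0,"wz":0,"claw":-1},
    {"tx":0,"ty":0,"tz":3,"wx":0,"wy":0,"wz":0,"claw":-1},
    {"tx":0,"ty":0,"tz":6,"wx":0,"wy":0,"wz":0,"claw":-1},
    {"tx":0,"ty":0,"tz":6,"wx":0,"wy":0,"wz":0,"claw":-1}
  ]
}}

```text
clock: 24.88
tcp_pos: [0.5638, 0.2808, 0.1752]
orientation: [-0.0, 0.774, 0.633, -0.001]
wrist_force: [0.7, 0.2, -0.1]
finger_gap: 0.0856
grip_force: 0.0
```

>>> {"method": "carry_out", "body": {
  "moves": [
    {"tx":-3,"ty":-5,"tz":2,"wx":0,"wy":0,"wz":0,"claw":-1},
    {"tx":-3,"ty":-5,"tz":0,"wx":0,"wy":0,"wz":0,"claw":-1},
    {"tx":-3,"ty":-5,"tz":0,"wx":0,"wy":0,"wz":0,"claw":-1},
    {"tx":-3,"ty":-5,"tz":0,"wx":0,"wy":0,"wz":0,"claw":-1},
    {"tx":0,"ty":0,"tz":0,"wx":0,"wy":0,"wz":0,"claw":-1},
    {"tx":0,"ty":0,"tz":0,"wx":0,"wy":0,"wz":0,"claw":-1},
    {"tx":0,"ty":0,"tz":0,"wx":0,"wy":0,"wz":0,"claw":-1}
  ]
}}

```text
clock: 25.75
tcp_pos: [0.4451, 0.0817, 0.1943]
orientation: [0.0, 0.774, 0.633, 0.0]
wrist_force: [0.4, 0.1, -0.1]
finger_gap: 0.0856
grip_force: 0.0
```

```bash
python3 look.py w11; python3 -c "
from h import *
go(.4411,.072,.057)"
```

```text
[0.461 0.159 0.337] [0.445  0.0818 0.1942]
px 313 252 n 5085 ztop 0.1074 mec 0.4407 0.0731 0.0266 top 0.4401 0.0729 0.0263
px 9 389 n 1396 ztop 0.0595 mec 0.0576 -0.0351 0.0572 top 0.0816 -0.0317 0.0046
shift cm [ -0.39  -0.98 -13.72] wz -0.002 tilt [ 4.e-04  1.e-04 -1.e+00] t 25.8
```

>>> {"method": "carry_out", "body": {
  "moves": [
    {"tx":-0.45,"ty":-0.9,"tz":-2,"wx":0,"wy":0,"wz":0,"claw":-1},
    {"tx":0,"ty":0,"tz":-2,"wx":0,"wy":0,"wz":0,"claw":-1},
    {"tx":0,"ty":0,"tz":0,"wx":0,"wy":0,"wz":0,"claw":-1},
    {"tx":0,"ty":0,"tz":0,"wx":0,"wy":0,"wz":0,"claw":-1}
  ],
  "newtons": 45
}}

```text
clock: 26.3
tcp_pos: [0.4403, 0.0725, 0.1547]
orientation: [0.0, 0.774, 0.633, 0.0]
wrist_force: [-0.6, 0.4, -0.2]
finger_gap: 0.0854
grip_force: 0.0
```

```bash
python3 -c "
from h import *
go(.4403,.0728,.052)"
```

```text
shift cm [ -0.     0.03 -10.27] wz -0.001 tilt [ 4.e-04 -0.e+00 -1.e+00] t 26.3
```

>>> {"method": "carry_out", "body": {
  "moves": [
    {"tx":0,"ty":0,"tz":-4,"wx":0,"wy":0,"wz":0,"claw":-1},
    {"tx":0,"ty":0,"tz":-4,"wx":0,"wy":0,"wz":0,"claw":-1},
    {"tx":0,"ty":0,"tz":-2.3,"wx":0,"wy":0,"wz":0,"claw":-1},
    {"tx":0,"ty":0,"tz":0,"wx":0,"wy":0,"wz":0,"claw":-1},
    {"tx":0,"ty":0,"tz":0,"wx":0,"wy":0,"wz":0,"claw":1},
    {"tx":0,"ty":0,"tz":0,"wx":0,"wy":0,"wz":0,"claw":1},
    {"tx":0,"ty":0,"tz":0,"wx":0,"wy":0,"wz":0,"claw":1},
    {"tx":0,"ty":0,"tz":0,"wx":0,"wy":0,"wz":0,"claw":1}
  ]
}}

```text
clock: 27.3
tcp_pos: [0.441, 0.0721, 0.0528]
orientation: [0.001, 0.774, 0.633, 0.001]
wrist_force: [-1.8, 0.6, 6.7]
finger_gap: 0.0511
grip_force: 46.0
```

>>> {"method": "carry_out", "body": {
  "moves": [
    {"tx":0,"ty":0,"tz":0,"wx":0,"wy":0,"wz":0,"claw":1},
    {"tx":0,"ty":0,"tz":3,"wx":0,"wy":0,"wz":0,"claw":1},
    {"tx":0,"ty":0,"tz":4,"wx":0,"wy":0,"wz":0,"claw":1},
    {"tx":0,"ty":0,"tz":0,"wx":0,"wy":0,"wz":0,"claw":1},
    {"tx":0,"ty":0,"tz":0,"wx":0,"wy":0,"wz":0,"claw":1}
  ]
}}

```text
clock: 27.92
tcp_pos: [0.4395, 0.072, 0.121]
orientation: [0.0, 0.774, 0.633, 0.0]
wrist_force: [-0.1, -0.4, -2.6]
finger_gap: 0.0511
grip_force: 48.0
```

```bash
python3 -c "
from h import *
go(.550,.206,.0553)"
```

```text
shift cm [11.05 13.4  -6.57] wz -0.0 tilt [ 2.e-04 -1.e-04 -1.e+00] t 27.93
```

>>> {"method": "carry_out", "body": {
  "moves": [
    {"tx":2.2,"ty":2.7,"tz":0,"wx":0,"wy":0,"wz":0,"claw":1},
    {"tx":2.2,"ty":2.7,"tz":0,"wx":0,"wy":0,"wz":0,"claw":1},
    {"tx":2.2,"ty":2.7,"tz":0,"wx":0,"wy":0,"wz":0,"claw":1},
    {"tx":2.2,"ty":2.7,"tz":0,"wx":0,"wy":0,"wz":0,"claw":1},
    {"tx":2.2,"ty":2.5,"tz":0,"wx":0,"wy":0,"wz":0,"claw":1},
    {"tx":0,"ty":0,"tz":0,"wx":0,"wy":0,"wz":0,"claw":1},
    {"tx":0,"ty":0,"tz":0,"wx":0,"wy":0,"wz":0,"claw":1},
    {"tx":0,"ty":0,"tz":0,"wx":0,"wy":0,"wz":0,"claw":1}
  ]
}}

```text
clock: 28.92
tcp_pos: [0.5486, 0.2042, 0.1205]
orientation: [-0.0, 0.774, 0.633, -0.001]
wrist_force: [0.1, 1.1, -3.1]
finger_gap: 0.0508
grip_force: 47.9
```

```bash
python3 look.py w12; python3 -c "
from h import *
go(.550,.206,.0558)"
```

```text
[0.565 0.281 0.263] [0.5489 0.2043 0.1208]
px 316 21 n 823 ztop 0.0523 mec 0.578 0.3489 0.0185 top 0.578 0.3489 0.0185
px 317 130 n 2201 ztop 0.0874 mec 0.565 0.2823 0.015 top 0.5646 0.2801 0.0029
px 315 254 n 2852 ztop 0.1239 mec 0.5491 0.211 0.0258 top 0.5512 0.2161 0.0229
px 637 443 n 216 ztop 0.032 mec 0.8143 -0.0498 0.0399 top 0.8143 -0.0496 0.0397
shift cm [ 0.11  0.17 -6.5 ] wz 0.001 tilt [-1.1e-03 -4.0e-04 -1.0e+00] t 28.98
```

View pics/w12.png

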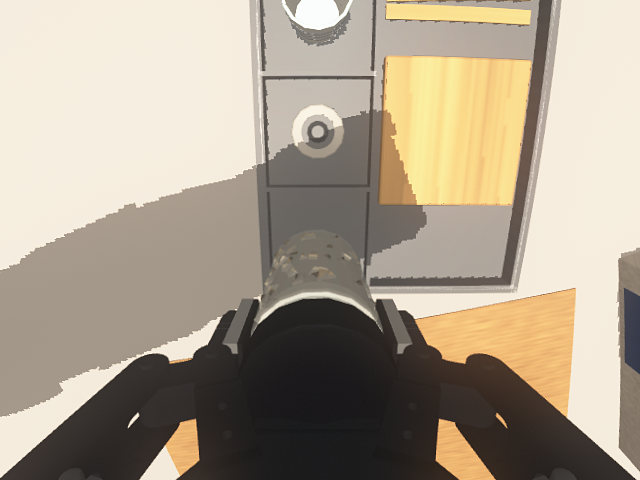

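The bottle stands centred at (318,131). The jar is held at (316,330) over the near pocket, so I set it down.

>>> {"method": "carry_out", "body": {
  "moves": [
    {"tx":0.1,"ty":0.15,"tz":-2,"wx":0,"wy":0,"wz":0,"claw":1},
    {"tx":0,"ty":0,"tz":-2,"wx":0,"wy":0,"wz":0,"claw":1},
    {"tx":0,"ty":0,"tz":-1.3,"wx":0,"wy":0,"wz":0,"claw":1},
    {"tx":0,"ty":0,"tz":-0.6,"wx":0,"wy":0,"wz":0,"claw":1},
    {"tx":0,"ty":0,"tz":-0.5,"wx":0,"wy":0,"wz":0,"claw":1},
    {"tx":0,"ty":0,"tz":0,"wx":0,"wy":0,"wz":0,"claw":1},
    {"tx":0,"ty":0,"tz":0,"wx":0,"wy":0,"wz":0,"claw":1}
  ]
}}

```text
clock: 29.85
tcp_pos: [0.5511, 0.2066, 0.0577]
orientation: [0.0, 0.774, 0.633, 0.0]
wrist_force: [0.4, 0.4, -1.1]
finger_gap: 0.0511
grip_force: 47.9
```

>>> {"method": "carry_out", "body": {
  "moves": [
    {"tx":0,"ty":0,"tz":-0.12,"wx":0,"wy":0,"wz":0,"claw":1},
    {"tx":0,"ty":0,"tz":0,"wx":0,"wy":0,"wz":0,"claw":1},
    {"tx":0,"ty":0,"tz":0,"wx":0,"wy":0,"wz":0,"claw":1}
  ]
}}

```text
clock: 30.22
tcp_pos: [0.5508, 0.2065, 0.0561]
orientation: [0.0, 0.774, 0.633, 0.0]
wrist_force: [-0.6, 0.4, -2.5]
finger_gap: 0.0511
grip_force: 47.9
```

>>> {"method": "carry_out", "body": {
  "moves": [
    {"tx":0,"ty":0,"tz":-0.1,"wx":0,"wy":0,"wz":0,"claw":1},
    {"tx":0,"ty":0,"tz":0,"wx":0,"wy":0,"wz":0,"claw":1},
    {"tx":0,"ty":0,"tz":0,"wx":0,"wy":0,"wz":0,"claw":1}
  ]
}}

```text
clock: 30.6
tcp_pos: [0.5508, 0.2066, 0.0559]
orientation: [0.0, 0.774, 0.633, 0.0]
wrist_force: [-2.2, -0.6, 5.7]
finger_gap: 0.0512
grip_force: 48.5
```

Contact is made. I release the jar, rise and back away.

>>> {"method": "carry_out", "body": {
  "moves": [
    {"tx":0,"ty":0,"tz":0,"wx":0,"wy":0,"wz":0,"claw":-1},
    {"tx":0,"ty":0,"tz":0,"wx":0,"wy":0,"wz":0,"claw":-1},
    {"tx":0,"ty":0,"tz":0,"wx":0,"wy":0,"wz":0,"claw":-1},
    {"tx":0,"ty":0,"tz":3,"wx":0,"wy":0,"wz":0,"claw":-1},
    {"tx":0,"ty":0,"tz":5,"wx":0,"wy":0,"wz":0,"claw":-1},
    {"tx":0,"ty":0,"tz":5,"wx":0,"wy":0,"wz":0,"claw":-1},
    {"tx":-3,"ty":-4,"tz":3,"wx":0,"wy":0,"wz":0,"claw":-1},
    {"tx":-3,"ty":-4,"tz":0,"wx":0,"wy":0,"wz":0,"claw":-1}
  ]
}}

```text
clock: 31.6
tcp_pos: [0.4922, 0.1261, 0.2178]
orientation: [0.002, 0.774, 0.633, 0.002]
wrist_force: [-0.2, -0.7, 0.1]
finger_gap: 0.0856
grip_force: 0.0
```

>>> {"method": "carry_out", "body": {
  "moves": [
    {"tx":-2,"ty":-4,"tz":0,"wx":0,"wy":0,"wz":0,"claw":-1},
    {"tx":0,"ty":0,"tz":0,"wx":0,"wy":0,"wz":0,"claw":-1},
    {"tx":0,"ty":0,"tz":0,"wx":0,"wy":0,"wz":0,"claw":-1}
  ]
}}

```text
clock: 31.98
tcp_pos: [0.4712, 0.0865, 0.2152]
orientation: [0.0, 0.774, 0.633, 0.001]
wrist_force: [-0.2, 0.3, 0.2]
finger_gap: 0.0856
grip_force: 0.0
```

```bash
python3 - <<'E'
from h import *
c=shot("scene"); cv2.imwrite("pics/final.png",c["image"])
E
python3 look.py w13
```

```text
[0.487 0.164 0.358] [0.4713 0.0871 0.215 ]
px 393 50 n 6369 ztop 0.1108 mec 0.5501 0.2073 0.0267 top 0.5506 0.2073 0.0262
px 8 385 n 1087 ztop 0.0577 mec 0.0566 -0.038 0.0546 top 0.0826 -0.0326 0.0045
px 405 423 n 512 ztop 0.0567 mec 0.5264 -0.1791 0.0213 top 0.5226 -0.168 0.007
```

View pics/final.png

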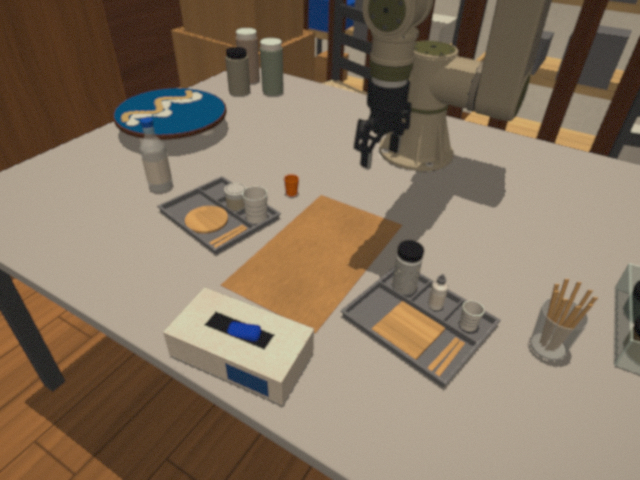

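The final view shows the pot (235,197) and large cup (255,203) in the round tray. The jar (407,270), bottle (438,293) and small cup (471,316) are in the square tray. All are upright, and the bystanders have not moved.

```bash
python3 -c "
from h import *
print(env.hand_in())"
```

```text
the job is handed in; nothing more can be done
None
```

Both class kits are made up and handed in at about 32 s: all five things stand upright in their own pockets of the right trays, and the stick cup and water bottle were left where they were; the hand-in returned no verdict.

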